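# Hold the stacked sample cups ready over the balance pan

## Robot

A 7-joint arm with a two-finger parallel gripper is mounted at the origin on the work surface. World frame = base frame: x ahead of the robot, y to its left, z up, the work surface at z = 0. Lengths are in m, angles in rad, forces in N, time in s.
With the tool pointing down it reaches from about 0.425 to 0.825 m from the base axis. Payload 3.6 kg.
Tool frame: the origin (TCP) lies midway between the tips of the shut fingers; the grasp point (between the pads) lies 19 mm behind it; z points along the fingers, y is the line along which they close (so a half turn about z gives the same grasp; the last joint's range is limited). The gripper opens to 85 mm and grips with 20 to 120 N. Pads are 22 mm wide; open, the fingers measure 114 mm over their backs; the gripper's body (76 mm by 85 mm) begins 54 mm behind the grasp point. The pads swing forward as they close: fully open they stand 13 mm farther back than shut.
Start: joints at [-0.026, 0.615, -0.013, 1.423, 0.008, 1.103, -0.04], TCP at [0.65, 0, 0.231] pointing down, gripper open.
Joint ranges: [-3.12, 3.12], [-0.3, 2.06], [-1.34, 1.32], [0.26, 2.42], [-1.36, 4.5], [0.01, 1.98], [-2.84, 2.84]. Speed limits (rad/s): [2.79, 2.79, 3.14, 3.14, 3.14, 3.14, 3.14].

## Interface

Orientations are given as [roll, pitch, yaw] about the fixed x, y, z axes, in that order (R = Rz(yaw) Ry(pitch) Rx(roll)).
In Python, from rig import bot, grab_frame, camera_info gives the robot as it stands.
- The arm moves only by the shell command python3 -m inch 'ROWS' [OPENING]. ROWS is JSON, one flat list of numbers, 6 for each row, row after row: the shift along the world's x, y, z normalised to -1 to 1, where 1 is 25 mm, then the turn, a rotation vector about the world's x, y, z normalised to -1 to 1, where 1 is 0.1 rad. A call has 1 to 20 rows; each row shifts and turns the commanded pose from where the row before left it; what a row does not reach is not made up. A row lasts 1/8 s, in which the tool goes at most 62.5 mm and 10.7 degrees, less where a joint would pass 70% of its speed; a pose out of reach is approached as far as the arm can. A call with a number of a shift or a turn outside -1 to 1 is refused whole. A call with a gripper value outside its range is refused whole. OPENING is the opening, from -1 (shut) to 1 (fully open), set as the call begins (- or left out, the last holds). The fingers move at their own pace and stop on an object; the grip force is fixed at half the most. Time passes only in rows, so rows that do not move let the fingers close. It gives the time, the measured TCP pose, the force, the opening and the grip force at its end, in the units of the state.
- bot.sense(): the state, without advancing time (a new reading comes with each control period).
- grab_frame(name): name is "scene" or "side" or "wrist"; returns (picture, depth): 480x640x3 uint8, blue, green, red; 480x640 float32, m along the optical axis (not along the pixel's ray), 0 where there is no reading.
- camera_info(name): a dict with "fovy" (degrees; the focal length in pixels is half the picture's height over the tangent of half this angle, whatever the lens; pixels are square), "cx", "cy" (the principal point, pixels), "T" (4x4, takes a point from camera to world coordinates). Camera axes: x right, y down, z forward; pixel columns grow to the right and rows downward; lengths in m; the calibration is good to about 2 mm. A picture is of the moment at which its call begins: read the wrist's pose just before it. camera_info takes no time and is no camera call; for the wrist camera it gives the pose at the moment of the call.
- bot.hand_in(): hands the job in; it is judged then, once.
The state is a dict: "time": time; "qpos": joint angles; "qvel": joint speeds; "tau": joint torques, N m; "tcp_pos": TCP position; "ee_rot": TCP orientation; "force": force on the tool from outside, world axes, zero at the start; "ft_torque": the same for the moment, N m; "opening": finger opening in m; "gripper_force": force on a finger pad.
Only numpy, scipy, OpenCV 4.12 (cv2) and the standard library are available. Lean on these libraries where they do the work, as an engineer would, in place of code of your own. Each camera call takes 0.05 s, during which the arm holds its last target. There are 200 camera calls.

## Task

Nest the two short steel sample cups on the table, either one inside the other, then lift the stack by the lower cup and carry it across to the balance, high enough to clear the row of weights and the ring round the pan. Finish still holding it: upright and still, centred over the balance pan, with about a centimetre of air under it, so the empty balance can be zeroed before loading. Never touch the balance or the weights with anything, and leave the other things on the table where they are.

Things in the scene. Friction and masses are not known exactly. Their poses are not given: they have to be found in the camera images.
- cup_a: Open steel sample cup, upright on the table, about 0.11 kg, 58 mm tall: tapered below (outer diameter 32 mm at the foot, 54 mm at 40 mm height), sloping shoulder from 40 to 44 mm, above it a collar flaring from 59 to 63 mm outer diameter at the rim. Wall 2.5 mm, mouth 58 mm. Origin: centre of the underside; z up. Stands on one of four spots shared with cup_b, beaker and jar in any order.
- cup_b: Second cup, identical to cup_a. Nested, the upper cup hangs by its shoulder on the lower rim, its foot about 16 mm above the lower foot, its collar free above the rim; the stack is 74 mm tall and not locked (lifting the upper cup leaves the lower behind). While nesting, fingertips below the shoulder of the held cup would hit the lower rim. Origin: centre of the underside; z up.
- balance: Laboratory balance, fixed, turned up to 0.35 rad either way: beige case 260 mm deep (x), 200 mm wide (y), standing on a 20 mm dark stone slab, case top 80 mm above the table. Origin: centre of its underside, 20 mm above the table; its own -x side carries the display, the pan is 40 mm towards its own +x.
- pan (a point): Centre of the top face of the balance's round steel pan, 110 mm in diameter, 95 mm above the table. A low metal draught ring (inner diameter 153 mm, outer 165 mm at most) surrounds it; the ring's top is 15 mm higher than the pan, 110 mm above the table. Axes as the balance, z up.
- rack: Wooden block with a row of six steel calibration weights, fixed, between the cups and the balance: 300 mm long (x), 60 mm wide (y), tallest weight 117 mm above the table. Origin: centre of the underside. Not to be touched.
- beaker: Bystander: straight, narrower and taller steel beaker, 46 mm diameter, 95 mm tall, among the cups. Origin: centre of the underside.
- jar: Bystander: closed glass jar with white lid, 56 mm diameter, 80 mm tall, among the cups. Origin: centre of the underside.
- bottle: Bystander: white plastic bottle, 66 mm diameter, 190 mm tall, beyond the far end of the weights. Origin: centre of the underside.
- brush: Bystander: wooden-handled brush lying beyond the cups.
- scoop: Bystander: steel spoon lying to the right of the balance.

How it is judged:
By the outcome, as a careful person would: the job done as asked, in the order asked, and still so for the second after the job is handed in, while the arm keeps its last pose, push and grip.
It also fails if it takes over 48 s, if anything falls off the work surface, if the arm or the gripper's body presses on something with over 40 N, if the wrist force passes 120 N, or if a joint passes its speed limit or range.

## Working session

There is one attempt and no reset: what is moved stays moved. The work goes in short steps, Python scripts to look and compute and a shell command to move; the robot and the scene stay as the last step left them, time stands still between calls to the robot, and variables do not carry over. Pictures are saved under pics/ and viewed, at most 12 in all, crops included, and the job is handed in when it is done.

```bash
ls; mkdir -p pics; python3 - <<'E'
from rig import bot,grab_frame,camera_info
import cv2,numpy as np
np.set_printoptions(precision=4,suppress=True)
s=bot.sense();print(s)
for n in("scene","side"):
    p,d=grab_frame(n);cv2.imwrite(f"pics/{n}0.png",p);np.save(f"pics/{n}0.npy",d)
    c=camera_info(n);print(n,c)
E
```

```text
pics
{'time': 0.0, 'qpos': array([-0.0265,  0.6159, -0.0126,  1.4249,  0.0081,  1.1034, -0.0404]), 'qvel': array([-0.0013, -0.0004, -0.0008,  0.001 , -0.    , -0.0017, -0.0002]), 'tau': array([  0.0001, -46.9218,   0.2595, -17.1037,   0.0101,   0.0098,
         0.    ]), 'tcp_pos': array([0.6492, 0.    , 0.2301]), 'ee_rot': array([-3.139 ,  0.    ,  1.5708]), 'force': array([-0.1841, -0.2694,  0.7144]), 'ft_torque': array([-0.0092, -0.0108, -0.0212]), 'gripper_force': 0.0, 'opening': 0.08561854750482865}
scene {'fovy': 44.91395871480596, 'cx': 316.0497865248608, 'cy': 237.35709124867466, 'T': array([[-0.7565,  0.3551, -0.5492,  1.3047],
       [ 0.6536,  0.4392, -0.6164,  0.6835],
       [ 0.0223, -0.8253, -0.5643,  0.7959],
       [ 0.    ,  0.    ,  0.    ,  1.    ]])}
side {'fovy': 50.82468491249846, 'cx': 317.6197506451762, 'cy': 241.75602072384785, 'T': array([[ 0.9214, -0.2181,  0.3216,  0.148 ],
       [-0.3882, -0.479 ,  0.7873, -1.2337],
       [-0.0177, -0.8503, -0.526 ,  0.8179],
       [ 0.    ,  0.    ,  0.    ,  1.    ]])}
```

View pics/scene0.png

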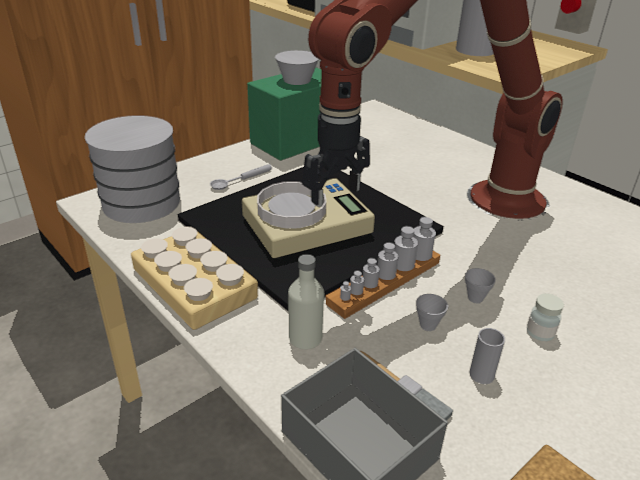

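View pics/side0.png

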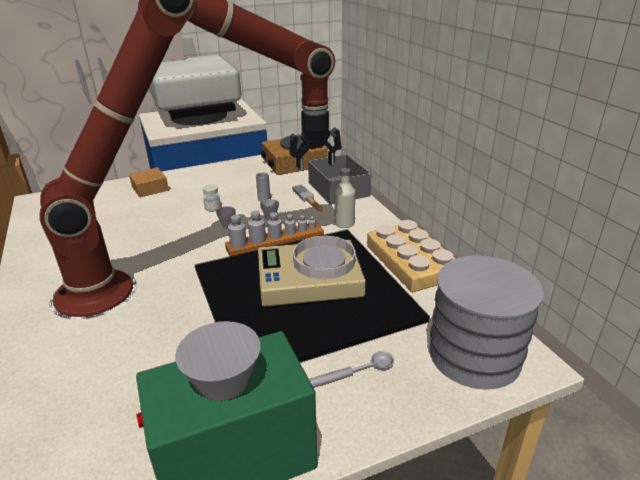

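Scene view: cups at about (431,312) and (479,286), beaker (486,356), jar (546,317), pan ring centred near (292,204), weights from (346,292) to (425,240). The side view shows the cups at about (227,216) and (269,210), and the ring at (324,257).

```bash
cat > h.py <<'E'
import cv2,numpy as np
from rig import bot,grab_frame,camera_info
from scipy.optimize import least_squares
np.set_printoptions(precision=4,suppress=True)
def foc(c): return 240/np.tan(np.radians(c["fovy"])/2)
def cloud(d,c):
    v,u=np.mgrid[:480,:640]; f=foc(c)
    P=np.stack([(u-c["cx"])/f*d,(v-c["cy"])/f*d,d],-1)
    W=P@c["T"][:3,:3].T+c["T"][:3,3]; W[d==0]=np.nan; return W
def circ(p,r=None,c0=None):
    c0=p.mean(0) if c0 is None else c0
    if r is None:
        q=least_squares(lambda x:np.hypot(*(p-x[:2]).T)-x[2],[*c0,.03],loss="soft_l1",f_scale=.001)
    else:
        q=least_squares(lambda x:np.hypot(*(p-x[:2]).T)-r,c0,loss="soft_l1",f_scale=.001)
    return q.x,np.sqrt(np.mean(q.fun**2))
def proj(X,c):
    p=(np.asarray(X)-c["T"][:3,3])@c["T"][:3,:3]; return p[...,:2]/p[...,2:]*foc(c)+[c["cx"],c["cy"]]
E
python3 - <<'E'
from h import *
for n,boxes in (("scene",{"cup1":(412,290,450,335),"cup2":(460,265,498,308),"beaker":(470,325,506,386),"jar":(528,290,565,342),"ring":(250,175,335,235),"rack":(325,212,443,318)}),
   ("side",{"cup1":(258,196,281,214),"cup2":(214,203,238,222),"ring":(288,232,360,280),"rack":(222,205,326,252)})):
    W=cloud(np.load(f"pics/{n}0.npy"),camera_info(n))
    for k,(a,b,e,f) in boxes.items():
        p=W[b:f,a:e].reshape(-1,3);p=p[np.isfinite(p[:,0])]
        q=p[p[:,2]>.012]
        if k=="ring":
            q=p[(p[:,2]>.1)&(p[:,2]<.118)]
            print(n,k,len(q),np.percentile(q[:,2],[5,50,95,99]),circ(q[:,:2]));continue
        print(n,k,len(q),"top",np.percentile(q[:,2],[90,95,99]),"min",q.min(0),"max",q.max(0))
        if k!="rack":
            top=np.percentile(q[:,2],97); t=q[q[:,2]>top-.010]
            print("   rim",len(t),circ(t[:,:2]))
# rack direction, balance yaw from scene top
W=cloud(np.load("pics/scene0.npy"),camera_info("scene"))
b=W[170:260,235:380].reshape(-1,3);b=b[(abs(b[:,2]-.08)<.006)]
r=cv2.minAreaRect(b[:,:2].astype(np.float32));print("case",r)
b=W[212:318,325:443].reshape(-1,3);b=b[(b[:,2]>.012)&(b[:,2]<.13)]
print("rack",cv2.minAreaRect(b[:,:2].astype(np.float32)))
E
```

```text
scene cup1 838 top [0.0563 0.0575 0.0595] min [0.5275 0.1607 0.013 ] max [0.592  0.2234 0.0611]
   rim 283 (array([0.5607, 0.1917, 0.0293]), np.float64(0.0016440932511129563))
scene cup2 748 top [0.0561 0.0574 0.0592] min [0.3827 0.17   0.0121] max [0.4493 0.2329 0.0607]
   rim 263 (array([0.417 , 0.2013, 0.0292]), np.float64(0.0018633396930875683))
scene beaker 1301 top [0.0915 0.0937 0.0953] min [0.5608 0.3162 0.012 ] max [0.6098 0.3621 0.0965]
   rim 293 (array([0.585 , 0.3388, 0.0214]), np.float64(0.0012013701065833955))
scene jar 1187 top [0.08   0.0806 0.082 ] min [0.3726 0.32   0.0121] max [0.4314 0.3766 0.0837]
   rim 423 (array([0.4042, 0.3474, 0.0188]), np.float64(0.005932248651825288))
scene ring 530 [0.1007 0.106  0.111  0.1121] (array([ 0.5763, -0.2219,  0.0784]), np.float64(0.0020559683687007887))
scene rack 9398 top [0.0813 0.0902 0.116 ] min [ 0.2692 -0.1637  0.012 ] max [0.6802 0.2222 0.1195]
side cup1 283 top [0.0606 0.1    0.1176] min [0.4798 0.0299 0.0125] max [0.6001 0.3341 0.1212]
   rim 17 (array([0.5091, 0.0287, 0.0284]), np.float64(0.003079196368549534))
side cup2 324 top [0.1151 0.1186 0.1202] min [0.3863 0.0249 0.0121] max [0.4474 0.3346 0.1216]
   rim 45 (array([0.4112, 0.0372, 0.0096]), np.float64(0.002952193620399372))
side ring 571 [0.1006 0.1071 0.1125 0.1137] (array([ 0.5753, -0.2262,  0.0784]), np.float64(0.004429285119740002))
side rack 3535 top [0.0978 0.1084 0.1185] min [ 0.3768 -0.2042  0.0121] max [0.7372 0.2352 0.1216]
case ((0.5579419136047363, -0.13856858015060425), (0.35190847516059875, 0.2634488642215729), 74.60944366455078)
rack ((0.4878053665161133, -0.014118462800979614), (0.4335080683231354, 0.2774285078048706), 38.53326416015625)
```

```bash
python3 -m inch '[-0.93,0.8,-0.2,0,0,0,-0.93,0.8,-0.2,0,0,0,-0.93,0.8,-0.2,0,0,0,-0.93,0.8,-0.2,0,0,0,-0.93,0.8,-0.2,0,0,0,-0.93,0.8,-0.2,0,0,0,-0.93,0.8,-0.2,0,0,0,-0.93,0.8,-0.2,0,0,0,-0.93,0.8,-0.2,0,0,0,-0.93,0.8,-0.2,0,0,0,0,0,0,0,0,0,0,0,0,0,0,0]'
python3 - <<'E'
from h import *
s=bot.sense();print(s["tcp_pos"],s["ee_rot"],s["time"])
c=camera_info("wrist");p,d=grab_frame("wrist");cv2.imwrite("pics/w1.png",p);np.save("pics/w1.npy",d);print(c)
p2,d2=grab_frame("scene");np.save("pics/s1.npy",d2)
cv2.imwrite("pics/s1.png",cv2.resize(p2[150:330,400:600],None,fx=3,fy=3))
W=cloud(d2,camera_info("scene"));t=s["tcp_pos"]
m=(abs(W[...,0]-t[0])<.07)&(abs(W[...,1]-t[1])<.03)&(W[...,2]>.1)&(W[...,2]<.3)
q=W[m];print(np.percentile(q[:,2],[0,1,3,10])-t[2])
c2=q[q[:,2]<t[2]+.03];print(len(c2),c2.min(0),c2.max(0))
E
```

```text
time: 1.6
tcp_pos: [0.4182, 0.1995, 0.1813]
ee_rot: [3.141, 0.0, 1.57]
force: [0.3, 0.4, 0.7]
opening: 0.0853
gripper_force: 0.0
[0.4182 0.1995 0.1813] [3.141  0.0004 1.5701] 1.6
{'fovy': 66.84584429343175, 'cx': 321.73598200488686, 'cy': 241.96944380796938, 'T': array([[ 1.    , -0.0008,  0.001 ,  0.4183],
       [-0.0005, -0.9614, -0.2751,  0.2688],
       [ 0.0012,  0.2751, -0.9614,  0.3236],
       [ 0.    ,  0.    ,  0.    ,  1.    ]])}
[0.0127 0.0148 0.0187 0.029 ]
159 [0.3705 0.1878 0.194 ] [0.4771 0.2127 0.2111]
```

View pics/w1.png

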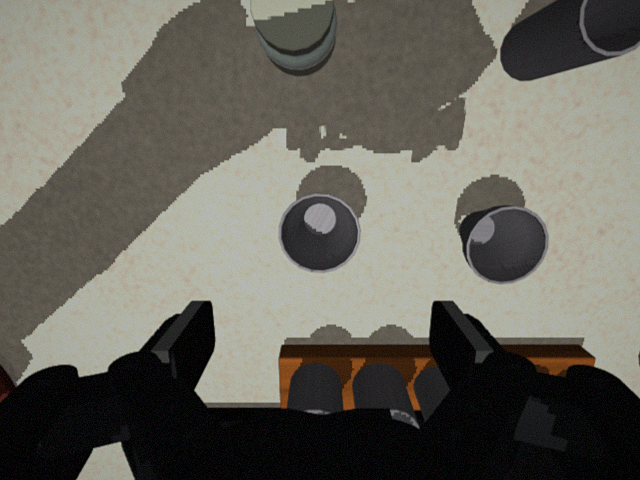

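View pics/s1.png

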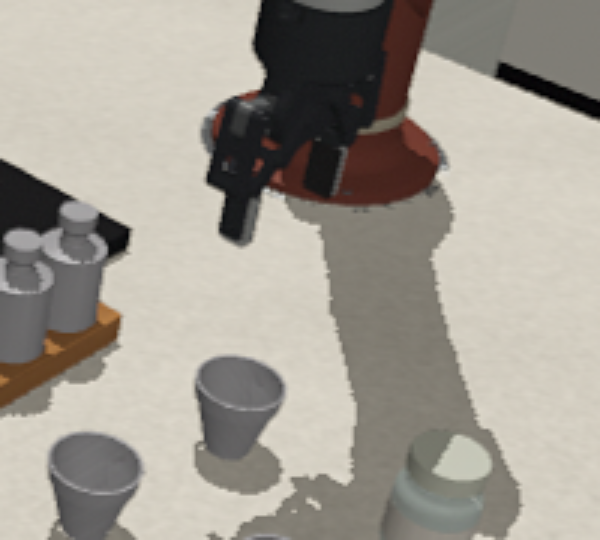

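Wrist view: cup rims centred at about (320,233) and (507,244), jar and beaker at top, rack at the bottom; tips sit 13 mm behind the TCP when open, as stated. I'll fit the rims from this view too.

```bash
cat >> h.py <<'E'
def rim(d,c,box,zl,zh,r):
    W=cloud(d,c);a,b,e,f=box;p=W[b:f,a:e].reshape(-1,3);p=p[(p[:,2]>zl)&(p[:,2]<zh)]
    return circ(p[:,:2],r),circ(p[:,:2]),p[:,2].max(),len(p)
def ray(u,v,z,c):
    k=c["T"][:3,:3]@[(u-c["cx"])/foc(c),(v-c["cy"])/foc(c),1];o=c["T"][:3,3];return o+k*(z-o[2])/k[2]
E
python3 - <<'E'
from h import *
c=camera_info("wrist");d=np.load("pics/w1.npy")
for b in ((270,185,370,280),(455,195,555,290)):print(rim(d,c,b,.052,.066,.0303))
print(ray(320,233,.058,c),ray(507.5,244.5,.058,c))
# triangulate centres: scene and wrist rays
cs=camera_info("scene")
for w,s in (((507.5,244.5),(431.7,305.0)),((320,233),(480,279))):
    A=[];B=[]
    for (u,v),k in ((w,c),(s,cs)):
        g=k["T"][:3,:3]@[(u-k["cx"])/foc(k),(v-k["cy"])/foc(k),1];g/=np.linalg.norm(g);M=np.eye(3)-np.outer(g,g);A.append(M);B.append(M@k["T"][:3,3])
    print("tri",np.linalg.lstsq(np.vstack(A),np.hstack(B),rcond=None)[0])
W=cloud(np.load("pics/s1.npy"),cs).reshape(-1,3)
W=W[(abs(W[:,0]-.55)<.3)&(W[:,1]>-.06)&(W[:,1]<.12)]
for z0,z1 in((.01,.025),(.05,.13)):
    q=W[(W[:,2]>z0)&(W[:,2]<z1)];q=q[q[:,0]<.68];print(z0,q.min(0),q.max(0))
E
```

```text
((array([0.4167, 0.1998]), np.float64(0.0012286651426601503)), (array([0.4167, 0.1996, 0.0294]), np.float64(0.0008952691228171809)), np.float64(0.0594993883029028), 1124)
((array([0.5591, 0.1898]), np.float64(0.0011267361549634524)), (array([0.5593, 0.1898, 0.0296]), np.float64(0.000877034280432649)), np.float64(0.05998542147494901), 1388)
[0.4177 0.1995 0.058 ] [0.5605 0.1901 0.058 ]
tri [0.5612 0.1909 0.0555]
tri [0.4172 0.1999 0.053 ]
0.01 [ 0.2682 -0.06    0.01  ] [0.6786 0.0768 0.025 ]
0.05 [0.389  0.0171 0.05  ] [0.659  0.0692 0.1204]
```

```bash
python3 -m inch '[0,0,-0.8,0,0,0,0,0,-0.8,0,0,0,0,0,-0.8,0,0,0,0,0,-0.8,0,0,0,0,0,-0.8,0,0,0,0,0,-0.8,0,0,0,0,0,-0.8,0,0,0,0,0,0,0,0,0,0,0,0,0,0,0]'
python3 - <<'E'
from h import *
s=bot.sense();t=s["tcp_pos"]
p2,d2=grab_frame("scene");cv2.imwrite("pics/s2.png",cv2.resize(p2[200:320,400:560],None,fx=5,fy=5))
W=cloud(d2,camera_info("scene"))
m=(abs(W[...,1]-t[1])<.016)&(abs(W[...,0]-t[0])<.07)&(abs(W[...,0]-t[0])>.036)&(W[...,2]>.03)&(W[...,2]<.1)
q=W[m];print(q[:,2].min(),t)
E
```

```text
time: 2.82
tcp_pos: [0.4183, 0.1998, 0.0418]
ee_rot: [3.141, -0.0, 1.57]
force: [0.4, -0.8, -0.0]
opening: 0.0855
gripper_force: 0.0
0.05336175152185929 [0.4183 0.1998 0.0418]
```

View pics/s2.png

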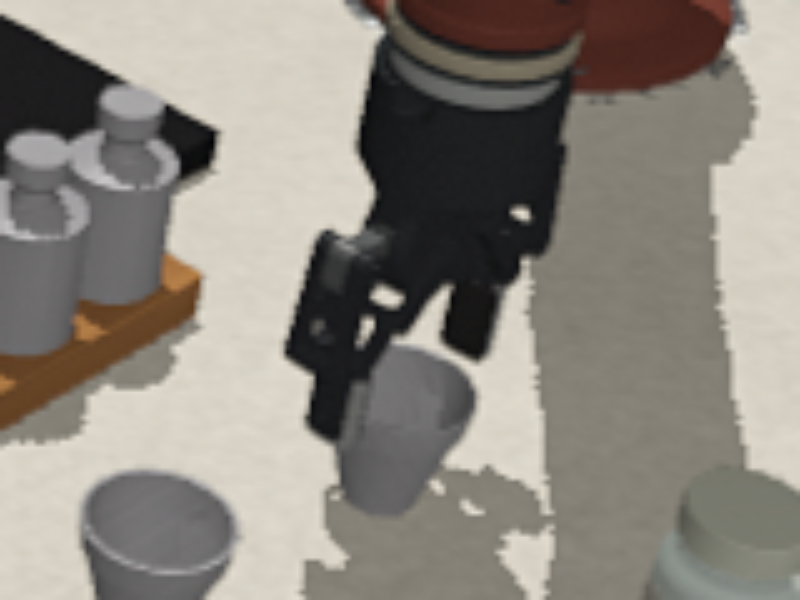

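Fingers straddle the near cup at (400,430) in the crop, near tip at about (325,430), with tips just below the rim. Close.

```bash
python3 -m inch '[0,0,0,0,0,0,0,0,0,0,0,0,0,0,0,0,0,0,0,0,0,0,0,0,0,0,0,0,0,0,0,0,0,0,0,0,0,0,0,0,0,0]' -1
python3 -m inch '[0,0,0.4,0,0,0,0,0,0.8,0,0,0,0,0,0.8,0,0,0,0,0,0.8,0,0,0,0,0,0.4,0,0,0,0,0,0,0,0,0,0,0,0,0,0,0]'
python3 - <<'E'
from h import *
s=bot.sense();t=s["tcp_pos"];print(t,s["qpos"])
c=camera_info("wrist");p,d=grab_frame("wrist");np.save("pics/w3.npy",d);cv2.imwrite("pics/w3.png",p)
cs=camera_info("scene");p2,d2=grab_frame("scene");cv2.imwrite("pics/s3.png",np.vstack([cv2.resize(p2[180:320,400:560],None,fx=3.5,fy=3.5)]))
np.save("pics/s3.npy",d2)
for q in ([.56,.1905,.058],[t[0],t[1],t[2]+.017]):print(proj(q,c),proj(q,cs))
print(rim(d,c,(420,180,640,330),.052,.066,.0303))
E
```

```text
time: 3.75
tcp_pos: [0.4178, 0.2004, 0.0428]
ee_rot: [3.14, -0.001, 1.571]
force: [-2.1, -0.4, 10.1]
opening: 0.0593
gripper_force: 61.9
time: 4.62
tcp_pos: [0.417, 0.1998, 0.1208]
ee_rot: [-3.14, 0.001, 1.571]
force: [0.1, 0.9, -0.4]
opening: 0.0587
gripper_force: 64.5
[0.417  0.1998 0.1208] [-0.4677  0.4948 -0.0374  2.0753  0.0326  0.5735 -0.5279]
[559.1078 273.9789] [431.5451 303.1739]
[320.9856 325.9474] [486.9929 245.1287]
((array([0.5587, 0.1903]), np.float64(0.001144839261089289)), (array([0.5589, 0.1903, 0.0295]), np.float64(0.0008912244415392243)), np.float64(0.05959353464641867), 2418)
```

View pics/s3.png

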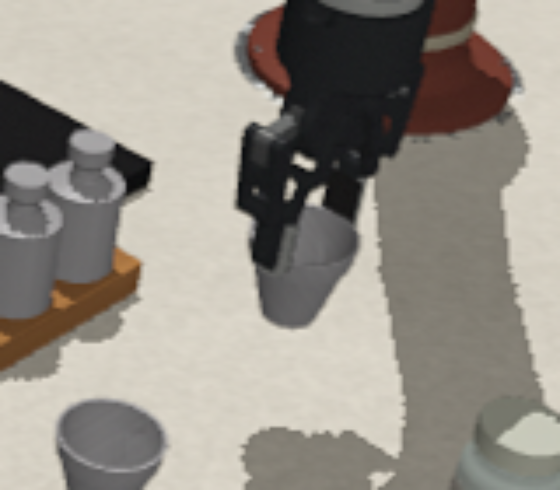

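The cup is held and looks upright (foot at crop (292,318), other cup's rim at (110,437)). I'll check its offset and tilt numerically.

```bash
cat >> h.py <<'E'
def cone(p,zf,c0):
    "fit axis of outer cup taper: foot centre xy, tilt xy, foot z"
    def f(x):
        h=p[:,2]-x[4];r=16+ (h*1e3)*11/40
        return np.hypot(p[:,0]-x[0]-x[2]*h,p[:,1]-x[1]-x[3]*h)-r/1e3
    q=least_squares(f,[*c0,0,0,zf],loss="soft_l1",f_scale=.001);return q.x,np.sqrt(np.mean(q.fun**2)),len(p)
E
python3 - <<'E'
from h import *
cs=camera_info("scene");W=cloud(np.load("pics/s3.npy"),cs)[200:320,400:560].reshape(-1,3)
p=W[(abs(W[:,0]-.417)<.035)&(abs(W[:,1]-.2)<.035)&(W[:,2]>.07)&(W[:,2]<.118)]
print("zmin",np.percentile(p[:,2],[0,1,3]))
q=p[(p[:,2]>.082)&(p[:,2]<.113)];print(cone(q,.079,[.417,.2]))
W0=cloud(np.load("pics/scene0.npy"),cs)
for a,b,e,f,c0 in ((460,265,498,308,(.417,.2)),(412,290,450,335,(.56,.19))):
    p=W0[b:f,a:e].reshape(-1,3);p=p[(p[:,2]>.005)&(p[:,2]<.036)&(np.hypot(p[:,0]-c0[0],p[:,1]-c0[1])<.035)];print(cone(p,0,c0))
c=camera_info("wrist");d=np.load("pics/w3.npy");W=cloud(d,c);m=(np.hypot(W[...,0]-.417,W[...,1]-.2)<.034)&(W[...,2]<.15)&(W[...,2]>.125)
q=W[m];print(len(q),circ(q[:,:2],.0303),np.percentile(q[:,2],[50,90,99]))
E
```

```text
zmin [0.073  0.0781 0.0797]
(array([0.4165, 0.2005, 0.0386, 0.0212, 0.0818]), np.float64(0.001506971584152133), 248)
(array([ 0.4171,  0.2011,  0.0131, -0.0031,  0.0044]), np.float64(0.001757841292144616), 274)
(array([0.5602, 0.1918, 0.0152, 0.0026, 0.004 ]), np.float64(0.0014567908695581812), 325)
7688 (array([0.4172, 0.2006]), np.float64(0.0014692162820005678)) [0.1344 0.1421 0.1493]
```

```bash
python3 -m inch '[0.5,-0.05,0.1,0,0,0,0.9,-0.06,0.1,0,0,0,0.96,-0.06,0,0,0,0,0.96,-0.06,0,0,0,0,0.96,-0.06,0,0,0,0,0.96,-0.06,0,0,0,0,0.5,-0.02,0,0,0,0,0,0,0,0,0,0,0,0,0,0,0,0]'
python3 - <<'E'
from h import *
s=bot.sense();t=s["tcp_pos"];print(t)
cs=camera_info("scene");p2,d2=grab_frame("scene");cv2.imwrite("pics/s4.png",cv2.resize(p2[210:350,360:520],None,fx=4,fy=4))
W=cloud(d2,cs).reshape(-1,3);W=W[np.hypot(W[:,0]-.56,W[:,1]-.19)<.036]
q=W[(W[:,2]>.084)&(W[:,2]<.118)];print("held",cone(q,.082,[.56,.19]))
q=W[(W[:,2]>.005)&(W[:,2]<.036)];print("low",cone(q,.0,[.56,.19]))
ci=camera_info("side");p3,d3=grab_frame("side");np.save("pics/d4.npy",d3)
E
```

```text
time: 5.85
tcp_pos: [0.5599, 0.191, 0.126]
ee_rot: [-3.14, 0.0, 1.572]
force: [-0.3, -0.2, -1.1]
opening: 0.0587
gripper_force: 64.5
[0.5599 0.191  0.126 ]
held (array([ 0.559 ,  0.1921,  0.0437, -0.0019,  0.0867]), np.float64(0.0014296817794693794), 294)
low (array([0.5603, 0.1912, 0.0119, 0.0196, 0.004 ]), np.float64(0.0015267931542662049), 324)
```

View pics/s4.png

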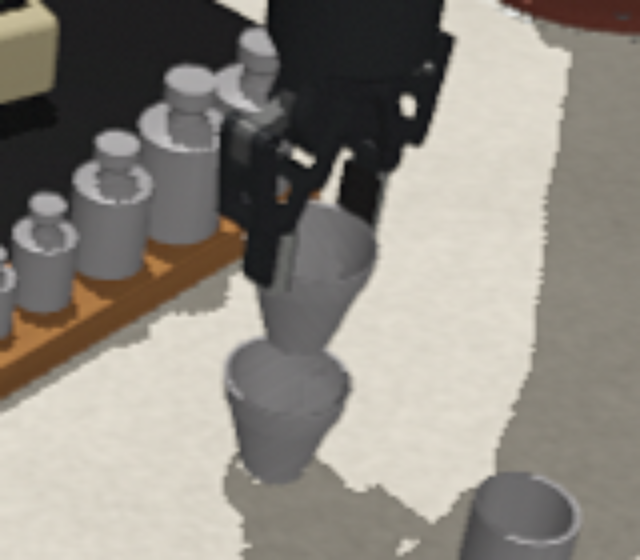

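Held cup sits above the lower one (crop (290,380)), aligned within about 1 mm. Lowering.

```bash
python3 -m inch '[0.02,0,-0.4,0,0,0,0,0,-0.5,0,0,0,0,0,-0.5,0,0,0,0,0,-0.4,0,0,0,0,0,-0.4,0,0,0,0,0,-0.2,0,0,0,0,0,0,0,0,0]'; python3 -m inch '[0,0,-0.12,0,0,0,0,0,0,0,0,0]'
```

```text
time: 6.82
tcp_pos: [0.5613, 0.1907, 0.0659]
ee_rot: [-3.141, 0.0, 1.571]
force: [-0.5, 0.2, -0.8]
opening: 0.059
gripper_force: 64.5
time: 7.08
tcp_pos: [0.5615, 0.1908, 0.0634]
ee_rot: [3.141, -0.0, 1.571]
force: [-0.4, 1.0, -1.1]
opening: 0.0589
gripper_force: 64.5
```

```bash
python3 -m inch '[0,0,-0.1,0,0,0,0,0,0,0,0,0]'; python3 -m inch '[0,0,-0.06,0,0,0,0,0,0,0,0,0]';
```

```text
time: 7.32
tcp_pos: [0.5613, 0.1908, 0.0607]
ee_rot: [-3.141, 0.0, 1.571]
force: [0.1, 0.2, 0.2]
opening: 0.059
gripper_force: 64.6
time: 7.58
tcp_pos: [0.5616, 0.1909, 0.0595]
ee_rot: [3.141, -0.0, 1.571]
force: [-0.9, -0.2, 0.4]
opening: 0.059
gripper_force: 64.7
```

```bash
python3 -m inch '[0,0,-0.05,0,0,0,0,0,0,0,0,0]'; python3 -m inch '[0,0,-0.05,0,0,0,0,0,0,0,0,0]'
```

```text
time: 7.82
tcp_pos: [0.5621, 0.1911, 0.0592]
ee_rot: [3.14, -0.001, 1.571]
force: [-1.8, 0.2, 6.4]
opening: 0.0593
gripper_force: 65.1
time: 8.07
tcp_pos: [0.5625, 0.1913, 0.059]
ee_rot: [3.139, -0.001, 1.571]
force: [-2.3, -1.2, 11.4]
opening: 0.0593
gripper_force: 65.6
```

```bash
python3 -m inch '[0,0,0,0,0,0,0,0,0,0,0,0,0,0,0,0,0,0,0,0,0,0,0,0,0,0,0.8,0,0,0,0,0,0.8,0,0,0,0,0,0.8,0,0,0,0,0,0,0,0,0]' 1
python3 - <<'E'
from h import *
s=bot.sense();t=s["tcp_pos"];print(t)
c=camera_info("wrist");p,d=grab_frame("wrist");cv2.imwrite("pics/w5.png",p)
cs=camera_info("scene");p2,d2=grab_frame("scene")
cv2.imwrite("pics/s5.png",np.hstack([cv2.resize(p2[240:340,380:480],(400,400)),cv2.resize(p,(400,300))[:].copy() if 0 else cv2.resize(p,(400,400))]))
W=cloud(d,c);m=(np.hypot(W[...,0]-.56,W[...,1]-.19)<.036)&(W[...,2]>.069)&(W[...,2]<.082);q=W[m];print("up rim",len(q),circ(q[:,:2],.0303),circ(q[:,:2]),np.percentile(q[:,2],[50,95,99]))
# plane tilt of top rim
A=np.c_[q[:,:2]-q[:,:2].mean(0),np.ones(len(q))]
r=np.hypot(*(q[:,:2]-circ(q[:,:2],.0303)[0]).T)
W=cloud(d2,cs).reshape(-1,3);W=W[np.hypot(W[:,0]-.56,W[:,1]-.19)<.036]
q=W[(W[:,2]>.005)&(W[:,2]<.036)];print("low",cone(q,.0,[.56,.19]),"top",np.percentile(W[:,2][W[:,2]<.09],[95,99]))
E
```

```text
time: 9.07
tcp_pos: [0.5626, 0.1912, 0.1181]
ee_rot: [3.138, -0.001, 1.571]
force: [-0.4, 0.9, -0.1]
opening: 0.0855
gripper_force: 0.0
[0.5626 0.1912 0.1181]
up rim 2172 (array([0.5599, 0.1906]), np.float64(0.0011973247832883804)) (array([0.5599, 0.1905, 0.0294]), np.float64(0.0008738694134509114)) [0.0736 0.0752 0.0756]
low (array([0.5607, 0.1916, 0.0078, 0.01  , 0.0046]), np.float64(0.0011440983778845104), 174) top [0.0731 0.0752]
```

View pics/s5.png

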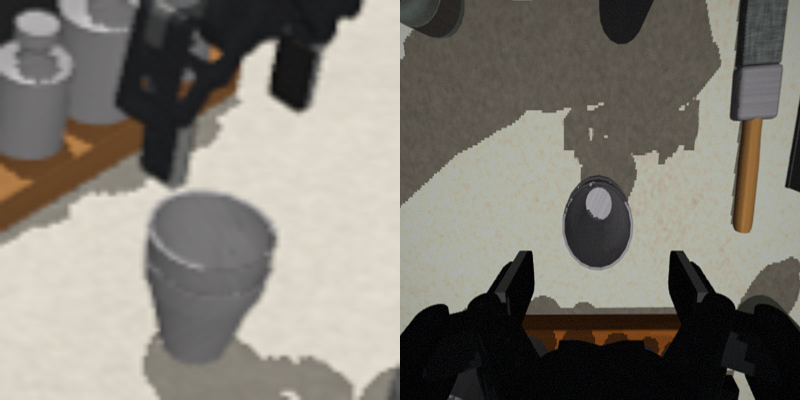

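Left: the cups are nested squarely, upper rim at about (212,230), seam at about 285; right: coaxial rims at (598,222). Stack top measured 75 mm against 74 expected. Now going down onto the lower cup.

```bash
python3 -m inch '[-0.1,0,-0.4,0,0,0,0,0,-0.8,0,0,0,0,0,-0.8,0,0,0,0,0,-0.8,0,0,0,0,0,-0.8,0,0,0,0,0,-0.4,0,0,0,0,0,0,0,0,0]'
python3 -m inch '[0,0,0,0,0,0,0,0,0,0,0,0,0,0,0,0,0,0,0,0,0,0,0,0,0,0,0,0,0,0,0,0,0,0,0,0]' -1
python3 - <<'E'
from h import *
p2,d2=grab_frame("scene");cv2.imwrite("pics/s6.png",cv2.resize(p2[230:340,370:490],None,fx=5,fy=5))
E
```

```text
time: 10.05
tcp_pos: [0.558, 0.1905, 0.0154]
ee_rot: [-3.139, 0.001, 1.571]
force: [-0.0, -1.6, 1.2]
opening: 0.0852
gripper_force: 0.0
time: 10.8
tcp_pos: [0.5592, 0.1911, 0.0186]
ee_rot: [3.141, -0.001, 1.571]
force: [-0.9, -0.9, 5.7]
opening: 0.061
gripper_force: 57.8
```

View pics/s6.png

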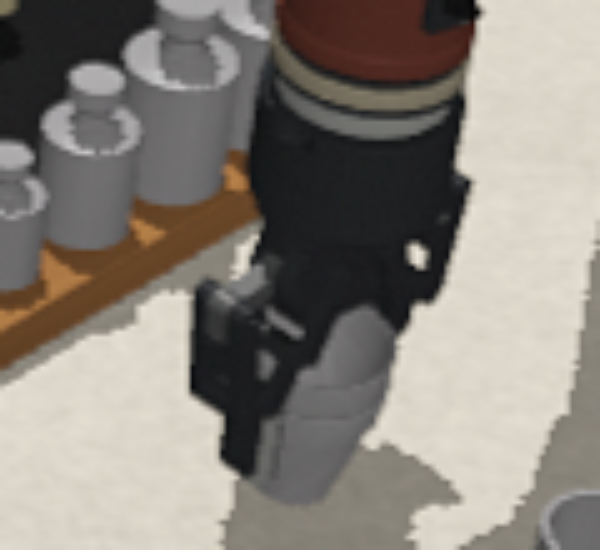

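Gripped with the seam between cups at crop (345,410), pads reaching below it on the lower cup. Lift a little and check.

```bash
python3 -m inch '[0,0,0.2,0,0,0,0,0,0.5,0,0,0,0,0,0.5,0,0,0,0,0,0.4,0,0,0,0,0,0,0,0,0,0,0,0,0,0,0]'
python3 - <<'E'
from h import *
p2,d2=grab_frame("scene");p3,d3=grab_frame("side");np.save("pics/s7.npy",d2)
cv2.imwrite("pics/s7.png",np.hstack([cv2.resize(p2[210:330,370:490],(400,400)),cv2.resize(p3[140:240,220:320],(400,400))]))
t=bot.sense()["tcp_pos"];W=cloud(d2,camera_info("scene")).reshape(-1,3)
W=W[(np.hypot(W[:,0]-t[0],W[:,1]-t[1])<.036)&(W[:,2]>.02)]
print(np.percentile(W[:,2],[0,1,2]));q=W[(W[:,2]>t[2]-.01)&(W[:,2]<t[2]+.019)&(W[:,1]>t[1]+.0)];print(t,cone(q,t[2]-.018,t[:2]))
E
```

```text
time: 11.6
tcp_pos: [0.5587, 0.1907, 0.0566]
ee_rot: [-3.141, 0.0, 1.571]
force: [-0.4, -1.2, -2.3]
opening: 0.0612
gripper_force: 58.8
[0.037  0.0509 0.0649]
[0.5586 0.1906 0.0563] (array([ 0.5532,  0.1857,  0.0742, -0.0124,  0.018 ]), np.float64(0.0021181821260593476), 124)
```

View pics/s7.png

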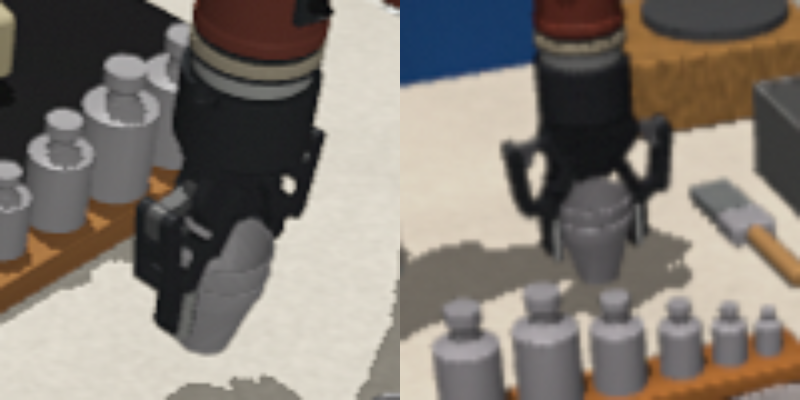

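Both cups lifted together, upright (side crop: seam at (597,205), foot at (597,280)); force shows 2.3 N ≈ two cups. Raise, and measure the pan with the arm clear of it.

```bash
python3 -m inch '[0,0,0.5,0,0,0,0,0,0.8,0,0,0,0,0,0.8,0,0,0,0,0,0.8,0,0,0,0,0,0.8,0,0,0,0,0,0.8,0,0,0,0,0,0.5,0,0,0,0,0,0,0,0,0,0,0,0,0,0,0]'
python3 - <<'E'
from h import *
for n in("scene","side"):
    c=camera_info(n);p,d=grab_frame(n);W=cloud(d,c).reshape(-1,3)
    R=np.hypot(W[:,0]-.576,W[:,1]+.224)
    q=W[(R<.1)&(W[:,2]>.107)&(W[:,2]<.116)];print(n,"ring top",len(q),circ(q[:,:2],None,[.576,-.224]),circ(q[:,:2],.0795,[.576,-.224]),q[:,2].max())
    q=W[(R<.1)&(W[:,2]>.086)&(W[:,2]<.116)];print("  ring all",len(q))
    q=W[R<.04];print("  pan z",np.median(q[:,2]))
    q=W[(R<.065)&(abs(W[:,2]-.095)<.004)];print("  pan disc extents",len(q),cv2.minEnclosingCircle(q[:,:2].astype(np.float32)))
    cv2.imwrite(f"pics/{n}8.png",p)
    q=W[(abs(W[:,0]-.55)<.2)&(abs(W[:,1]+.22)<.16)&(abs(W[:,2]-.08)<.004)];r=cv2.minAreaRect(q[:,:2].astype(np.float32));print("  case",r)
    B=cv2.imread(f"pics/{n}8.png")
s=cv2.imread("pics/scene8.png");cv2.imwrite("pics/m8.png",np.hstack([cv2.resize(s[160:260,235:375],(400,286)),cv2.resize(cv2.imread("pics/side8.png")[220:310,250:376],(400,286))]))
E
```

```text
time: 12.82
tcp_pos: [0.5584, 0.1905, 0.1811]
ee_rot: [-3.14, 0.001, 1.571]
force: [-1.1, 0.8, -2.2]
opening: 0.0604
gripper_force: 58.9
scene ring top 266 (array([ 0.5764, -0.2221,  0.0783]), np.float64(0.002089209668868433)) (array([ 0.5763, -0.2224]), np.float64(0.002465817003198337)) 0.11321693849039383
  ring all 2202
  pan z 0.09432669970872332
  pan disc extents 885 ((0.5758228302001953, -0.22398601472377777), 0.05812348797917366)
  case ((0.539337694644928, -0.20992687344551086), (0.20094817876815796, 0.2611156702041626), 74.6801528930664)
side ring top 293 (array([ 0.5752, -0.2261,  0.0786]), np.float64(0.0021576178093454545)) (array([ 0.5753, -0.2259]), np.float64(0.0023505685226827867)) 0.11501066441566188
  ring all 1901
  pan z 0.09618705625297824
  pan disc extents 770 ((0.5775535702705383, -0.22464752197265625), 0.05796397849917412)
  case ((0.536233127117157, -0.2162020057439804), (0.2078811675310135, 0.25833258032798767), 75.22862243652344)
```

View pics/m8.png

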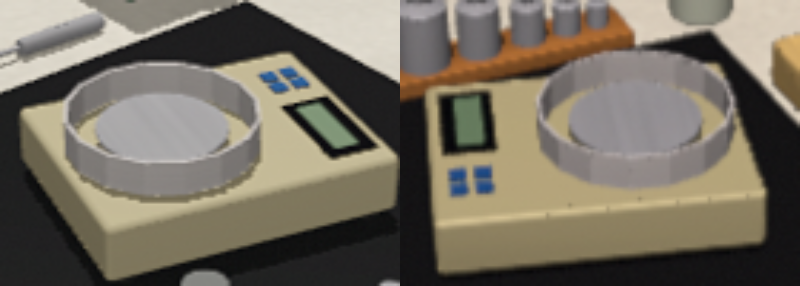

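Both views show the ring whole and the pan inside it (left centre (163,130), right (636,118)). Ring, pan disc and case agree: pan at (0.576, -0.224, 0.095). Carrying across.

```bash
python3 -m inch '[0.04,-0.5,0,0,0,0,0.04,-0.95,0,0,0,0,0.04,-0.95,0,0,0,0,0.04,-0.95,0,0,0,0,0.04,-0.95,0,0,0,0,0.04,-0.95,0,0,0,0,0.04,-0.95,0,0,0,0,0.04,-0.95,0,0,0,0,0.04,-0.95,0,0,0,0,0.04,-0.95,0,0,0,0,0.04,-0.95,0,0,0,0,0.04,-0.95,0,0,0,0,0.04,-0.95,0,0,0,0,0.04,-0.95,0,0,0,0,0.04,-0.95,0,0,0,0,0.04,-0.95,0,0,0,0,0.04,-0.95,0,0,0,0,0,-0.6,0,0,0,0,0,-0.29,0,0,0,0,0,0,0,0,0,0]'
cat > m.py <<'E'
from h import *
s=bot.sense();t=s["tcp_pos"];print(t,s["ee_rot"],s["opening"])
for n in("scene","side"):
    c=camera_info(n);p,d=grab_frame(n);cv2.imwrite(f"pics/{n}9.png",p);W=cloud(d,c).reshape(-1,3);f=t[2]-.0186
    W=W[(np.hypot(W[:,0]-t[0],W[:,1]-t[1])<.04)&(W[:,2]>f-.006)]
    q=W[(abs(W[:,0]-t[0])<.026)&(W[:,2]<f+.036)];print(n,len(q),np.percentile(q[:,2],[0,2,5]),cone(q[q[:,2]>f+.004],f,t[:2]))
E
python3 m.py
```

```text
time: 15.42
tcp_pos: [0.5759, -0.224, 0.1817]
ee_rot: [-3.141, -0.0, 1.571]
force: [0.1, 0.6, -1.8]
opening: 0.061
gripper_force: 58.9
[ 0.5759 -0.224   0.1817] [-3.1413 -0.0005  1.5706] 0.06097700749496458
scene 188 [0.162  0.1632 0.165 ] (array([ 0.5774, -0.2233, -0.0617,  0.0226,  0.1659]), np.float64(0.0017449857762698836), 172)
side 148 [0.1644 0.1653 0.1664] (array([ 0.5773, -0.2239, -0.0146, -0.0054,  0.1668]), np.float64(0.001440052841943475), 137)
```

```bash
python3 -m inch '[-0.03,0,-0.3,0,0,0,0,0,-0.5,0,0,0,0,0,-0.5,0,0,0,0,0,-0.5,0,0,0,0,0,-0.3,0,0,0,0,0,-0.15,0,0,0,0,0,0,0,0,0,0,0,0,0,0,0,0,0,0,0,0,0,0,0,0,0,0,0,0,0,0,0,0,0]'
python3 m.py; python3 - <<'E'
import cv2,numpy as np
cv2.imwrite("pics/f.png",np.hstack([cv2.resize(cv2.imread("pics/scene9.png")[110:250,230:370],(400,400)),cv2.resize(cv2.imread("pics/side9.png")[170:300,260:390],(400,400))]))
E
```

```text
time: 16.9
tcp_pos: [0.5753, -0.224, 0.1257]
ee_rot: [3.141, 0.0, 1.571]
force: [-0.4, 0.0, -1.6]
opening: 0.0606
gripper_force: 58.9
[ 0.5753 -0.224   0.1257] [3.1415 0.0001 1.5709] 0.06055474874294829
scene 173 [0.1059 0.108  0.1088] (array([ 0.5764, -0.2232, -0.0338,  0.0147,  0.1103]), np.float64(0.001675768706473454), 155)
side 138 [0.106  0.108  0.1101] (array([ 0.5756, -0.2242,  0.0234, -0.0375,  0.11  ]), np.float64(0.0013058299286973997), 129)
```

View pics/f.png

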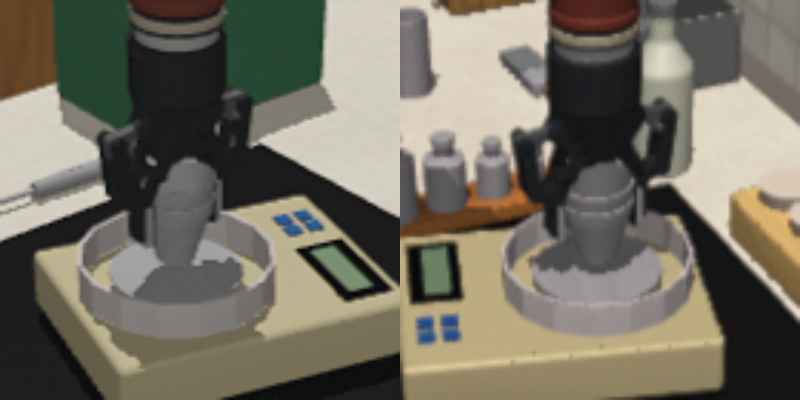

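The stack hangs upright, centred over the pan (left foot (178,262), right (597,265)), clear of ring and weights, about 12 mm up. A last 1.5 mm down, settle, hand in.

```bash
python3 -m inch '[0,0,-0.06,0,0,0,0,0,0,0,0,0,0,0,0,0,0,0,0,0,0,0,0,0,0,0,0,0,0,0,0,0,0,0,0,0,0,0,0,0,0,0]' && python3 -c "
from rig import bot
print(bot.sense()['qvel']);print(bot.hand_in())"
```

```text
time: 17.88
tcp_pos: [0.5752, -0.224, 0.1241]
ee_rot: [-3.142, -0.0, 1.571]
force: [0.4, 0.2, -1.8]
opening: 0.0611
gripper_force: 58.9
[0.00022303 0.00245631 0.00108043 0.00184187 0.00014214 0.00029137
 0.00225578]
the job is handed in; nothing more can be done
None
```

The job is handed in at 17.9 s: the cups are nested and held by the lower cup, upright and still, within about 1 mm of the pan's centre and about 1 cm above it, and I saw no contact with the balance, weights or other items.

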